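Line up the gingerbread trees by height for the display

TASK

Line up the four gingerbread trees by height on the white display strip, one standing upright in the middle of each gold disc: the tallest on the end disc with the red star beside it, then step by step down to the shortest on the end disc with the green square. Do not let any tree topple, and leave them all standing still and let go.

Things in the scene. Friction and masses are not known exactly. Their poses are not given: they have to be found in the camera images.
- tree2_mid (a point): The shortest gingerbread tree, loose, 76 mm tall, upright on the work surface: two tiers of brown six-pointed star biscuits with white icing lines, 60 mm across the lowest star's tips, 46 mm across the top star's. Its top 44 mm is a round biscuit column, 28 mm in diameter: grip it there from above, at any yaw. The point is on its axis half-way up, 38 mm above the underside; z is up.
- tree3_mid (a point): The second shortest gingerbread tree, loose, 96 mm tall, upright on the work surface: three tiers of brown six-pointed star biscuits with white icing lines, 68 mm across the lowest star's tips, 46 mm across the top star's. Its top 44 mm is a round biscuit column, 28 mm in diameter: grip it there from above, at any yaw. The point is on its axis half-way up, 48 mm above the underside; z is up.
- tree4_mid (a point): The second tallest gingerbread tree, loose, 116 mm tall, upright on the work surface: four tiers of brown six-pointed star biscuits with white icing lines, 76 mm across the lowest star's tips, 46 mm across the top star's. Its top 44 mm is a round biscuit column, 28 mm in diameter: grip it there from above, at any yaw. The point is on its axis half-way up, 58 mm above the underside; z is up.
- tree5_mid (a point): The tallest gingerbread tree, loose, 136 mm tall, upright on the work surface: five tiers of brown six-pointed star biscuits with white icing lines, 84 mm across the lowest star's tips, 46 mm across the top star's. Its top 44 mm is a round biscuit column, 28 mm in diameter: grip it there from above, at any yaw. The point is on its axis half-way up, 68 mm above the underside; z is up.
- disc1: Gold (orange-yellow) cake disc, fixed, 84 mm in diameter and 2 mm thick, number 1 of 4 in a straight row on a white strip, 100 mm apart (all look alike; disc1 is the left end seen from the robot, disc4 the right). Origin at the centre of its underside, 6 mm above the work surface; a tree stands on its top, 2 mm above the origin. The disc's y axis lies along the row, disc4 to disc1.
- disc2: Gold (orange-yellow) cake disc, fixed, 84 mm in diameter and 2 mm thick, number 2 of 4 in a straight row on a white strip, 100 mm apart (all look alike; disc1 is the left end seen from the robot, disc4 the right). Origin at the centre of its underside, 6 mm above the work surface; a tree stands on its top, 2 mm above the origin. The disc's y axis lies along the row, disc4 to disc1.
- disc3: Gold (orange-yellow) cake disc, fixed, 84 mm in diameter and 2 mm thick, number 3 of 4 in a straight row on a white strip, 100 mm apart (all look alike; disc1 is the left end seen from the robot, disc4 the right). Origin at the centre of its underside, 6 mm above the work surface; a tree stands on its top, 2 mm above the origin. The disc's y axis lies along the row, disc4 to disc1.
- disc4: Gold (orange-yellow) cake disc, fixed, 84 mm in diameter and 2 mm thick, number 4 of 4 in a straight row on a white strip, 100 mm apart (all look alike; disc1 is the left end seen from the robot, disc4 the right). Origin at the centre of its underside, 6 mm above the work surface; a tree stands on its top, 2 mm above the origin. The disc's y axis lies along the row, disc4 to disc1.
- red_star: Small flat red star tile, 42 mm across and 3 mm thick, fixed on the strip on the robot's side of one of the two end discs, 60 mm from that disc's centre: it marks the tall end of the row. Origin at the centre of its underside.
- green_square: Small flat green square tile, 30 mm wide and 3 mm thick, fixed on the strip in the same way at the other end disc: it marks the short end of the row. Origin at the centre of its underside.

How it is judged:
By the outcome, as a careful person would: the job done as asked, in the order asked, and still so for the second after the job is handed in, with the robot touching nothing.
It also fails if it takes over 112 s, if anything falls off the work surface, if the arm or the gripper's body presses on something with over 40 N, if the wrist force passes 120 N, or if a joint passes its speed limit or range.

ROBOT

A 7-joint arm with a two-finger parallel gripper is mounted at the origin on the work surface. World frame = base frame: x ahead of the robot, y to its left, z up, the work surface at z = 0. Lengths are in mm, angles in rad, forces in N, time in s.
With the tool pointing down it reaches from about 425 to 1025 mm from the base axis. Payload 9.4 kg.
Tool frame: the origin (TCP) lies on the mounting face of the last link; the fingertips stand 186 mm ahead of it and the grasp point (between the pads) lies 167 mm ahead of it; z points along the fingers, y is the direction in which the jaws open and shut (so a half turn about z gives the same grasp; the last joint's range is limited). The gripper opens to 93 mm and grips with 3 to 60 N. Pads are 15 mm wide; open, the fingers measure 128 mm over their backs; the gripper's body (75 mm by 188 mm) begins 65 mm behind the grasp point.
Start: joints at [1.216, 0.599, -0.003, 1.599, 0.002, 0.943, -0.08], TCP at [198.823, -697.204, 404.718] pointing down, gripper open.
Joint ranges: [-2.57, 2.57], [-0.35, 1.97], [-1.29, 1.29], [0.11, 2.56], [-1.05, 4.19], [0.11, 1.86], [-2.63, 2.63]. Speed limits (rad/s): [2.22, 2.22, 3.01, 3.01, 3.14, 3.14, 3.14].

INTERFACE

Orientations are given as a 3x3 rotation matrix whose columns are the frame's x, y, z axes.
In Python, from cell import telemetry, optics, job gives the robot as it stands.
- The arm moves only by the shell command python3 -m creep 'ROWS' [OPENING] [FORCE]. ROWS is JSON, a list that holds one entry, the list of rows, each a list of 6 numbers: the shift along the tool's x, y, z in cm, then the turn, a rotation vector about the tool's x, y, z in rad. In form: [[[x, y, z, ax, ay, az], ...]]. A call has 1 to 8 rows; each row is the pose to reach, as a shift and turn from the pose measured when the call began, along the tool's axes at that moment; what a row does not reach only later rows make up. A row lasts 1/12 s, in which the tool goes at most 41.7 mm and 7.16 degrees, less where a joint would pass 70% of its speed; a pose out of reach is approached as far as the arm can. A call with a gripper value outside its range is refused whole. OPENING is the opening, from 0 (shut) to 1 (fully open), set as the call begins (- or left out, the last holds). The fingers move at their own pace and stop on an object; FORCE is the grip in N (left out, the last holds). Time passes only in rows, so rows that repeat a pose let the fingers close. It gives the time, the measured TCP pose, the force and the opening at its end, in the units of the state.
- telemetry.read_state(): the state, without advancing time (a new reading comes with each control period).
- optics.camera(name): name is "scene" or "top"; returns (picture, depth): 420x560x3 uint8, blue, green, red; 420x560 float32, mm along the optical axis (not along the pixel's ray), 0 where there is no reading.
- optics.calibration(name): a dict with "K" (3x3 intrinsics, pixels), "distortion" ([k1, k2, p1, p2, k3] as OpenCV has them; the pictures are not rectified), "R" (3x3) and "t" (3): a world point X has camera coordinates R X + t. Camera axes: x right, y down, z forward; pixel columns grow to the right and rows downward; lengths in mm; the calibration is good to about 2 mm. A picture is of the moment at which its call begins. calibration takes no time and is no camera call.
- job.sign_off(): hands the job in, once; it reports no verdict.
The state is a dict: "clock": time; "q": joint angles; "dq": joint speeds; "joint_efforts": joint torques, N m; "tcp_pos": TCP position; "tcp_rot": TCP orientation; "ft_force": force on the tool from outside, world axes, zero at the start; "moment": the same for the moment, N m; "finger_gap": finger opening in mm.
Only numpy, scipy, OpenCV 4.12 (cv2) and the standard library are available. Lean on these libraries where they do the work, as an engineer would, in place of code of your own. Each camera call takes 0.05 s, during which the arm holds its last target.

## Working session

There is one attempt and no reset: what is moved stays moved. The work goes in short steps, Python scripts to look and compute and a shell command to move; the robot and the scene stay as the last step left them, time stands still between calls to the robot, and variables do not carry over. Pictures are saved under pics/ and viewed, and the job is handed in when it is done.

```bash
ls; mkdir -p pics; python3 - <<'E'
from cell import telemetry, optics
import cv2,numpy as np
np.set_printoptions(precision=3,suppress=True)
s=telemetry.read_state()
for k,v in s.items(): print(k,np.array(v))
for n in("scene","top"):
    p,d=optics.camera(n); cv2.imwrite(f"pics/{n}0.png",p); np.save(f"pics/{n}0.npy",d)
    c=optics.calibration(n); print(n,{k:np.array(v) for k,v in c.items()})
E
```

```text
pics
clock 0.0
q [ 1.216  0.6   -0.003  1.6    0.002  0.943 -0.08 ]
dq [ 0.001 -0.001  0.001 -0.002  0.003 -0.     0.   ]
joint_efforts [ -0.    -76.505   1.497 -25.236  -0.052   0.017   0.   ]
tcp_pos [ 198.802 -696.99   403.855]
tcp_rot [[ 0.962  0.274 -0.001]
 [ 0.274 -0.962  0.001]
 [-0.    -0.002 -1.   ]]
ft_force [-0.045 -0.163 -0.446]
moment [ 0.035  0.012 -0.079]
finger_gap 93.32810806714828
scene {'K': array([[459.092,   0.   , 283.943],
       [  0.   , 459.092, 201.038],
       [  0.   ,   0.   ,   1.   ]]), 'distortion': array([0.013, 0.   , 0.   , 0.   , 0.   ]), 'R': array([[ 0.236,  0.972,  0.014],
       [ 0.692, -0.158, -0.704],
       [-0.682,  0.176, -0.71 ]]), 't': array([-116.95 , -303.218, 1344.69 ])}
top {'K': array([[526.956,   0.   , 277.167],
       [  0.   , 526.956, 206.766],
       [  0.   ,   0.   ,   1.   ]]), 'distortion': array([0.004, 0.   , 0.   , 0.   , 0.   ]), 'R': array([[ 0.013, -1.   , -0.018],
       [-0.999, -0.012, -0.048],
       [ 0.048,  0.019, -0.999]]), 't': array([   1.269,  520.059, 1227.51 ])}
```

View pics/scene0.png

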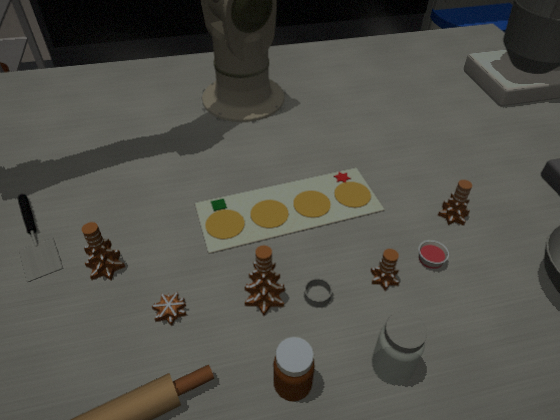

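View pics/top0.png

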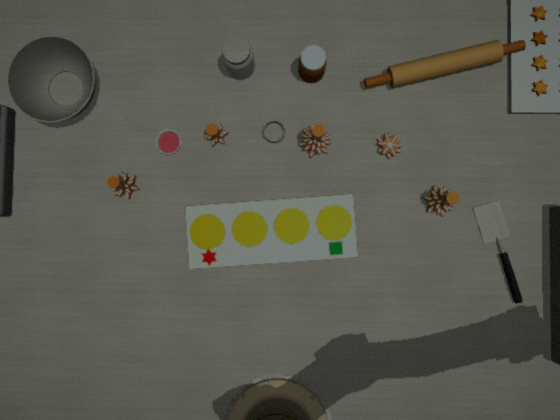

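The scene view shows four trees with orange tops at about (92,230), (264,254), (389,257) and (463,186). In the top view those tops are at (452,198), (319,130), (212,130) and (113,182). The strip's red star (209,257) is at the image's left end, which is +y, so that end is disc1. The green square (336,248) is at disc4.

```bash
cat > h.py <<'E'
import cv2,numpy as np
from cell import telemetry, optics
np.set_printoptions(precision=2,suppress=True)
C={n:{k:np.array(v,float) for k,v in optics.calibration(n).items()} for n in("scene","top")}
def und(n,uv):
    c=C[n]; return cv2.undistortPoints(np.array(uv,float).reshape(-1,1,2),c["K"],c["distortion"]).reshape(-1,2)
def plane(n,uv,z):
    c=C[n]; r=np.c_[und(n,uv),np.ones(len(np.reshape(uv,(-1,2))))]@c["R"]; o=-c["R"].T@c["t"]
    return o+r*((z-o[2])/r[:,2])[:,None]
def tri(us,ut):
    P=[np.c_[C[n]["R"],C[n]["t"]] for n in("scene","top")]
    X=cv2.triangulatePoints(P[0],P[1],und("scene",us).T,und("top",ut).T); return (X[:3]/X[3]).T
def proj(n,X):
    c=C[n]; return cv2.projectPoints(np.array(X,float).reshape(-1,1,3),cv2.Rodrigues(c["R"])[0],c["t"],c["K"],c["distortion"])[0].reshape(-1,2)
def blobs(img,lo,hi,amin=20,amax=1e9):
    m=cv2.inRange(cv2.cvtColor(img,cv2.COLOR_BGR2HSV),lo,hi)
    n,l,st,ce=cv2.connectedComponentsWithStats(m)
    return [(ce[i],st[i]) for i in range(1,n) if amin<st[i][4]<amax],m
E
python3 - <<'E'
from h import *
for n,pts in(("scene",[(92,230),(264,253),(389,257),(463,185),(225,225)]),("top",[(452,198),(319,130),(212,130),(113,182),(207,231),(209,257),(336,248)])):
    im=cv2.imread(f"pics/{n}0.png");h=cv2.cvtColor(im,cv2.COLOR_BGR2HSV)
    for u,v in pts: print(n,u,v,h[v,u],np.load(f"pics/{n}0.npy")[v,u])
    b,m=blobs(im,(7,150,90),(18,255,255))
    for ce,st in b: print("  orange",ce,st)
E
```

```text
scene 92 230 [ 14 165 105] 825.96576
scene 264 253 [ 14 157 107] 767.4747
scene 389 257 [ 14 165 105] 840.7562
scene 463 185 [ 13 157 101] 953.05756
scene 225 225 [ 21 161 125] 982.07996
  orange [465.27 184.11] [461 181  10   7  44]
  orange [ 89.1  227.62] [ 82 223  15  11 122]
  orange [263.11 251.58] [256 246  15  12 149]
  orange [390.6  254.24] [384 249  14  11 119]
  orange [193.97 376.63] [177 368  34  19 115]
top 452 198 [ 17 188 118] 1131.6779
top 319 130 [ 16 193 124] 1125.244
top 212 130 [ 16 200 121] 1190.4749
top 113 182 [ 17 226 115] 1166.0311
top 207 231 [ 29 207 122] 1247.6697
top 209 257 [  0 226 125] 1245.9395
top 336 248 [ 68 241  90] 1232.2949
  orange [539.2  12. ] [533   6  14  14  76]
  orange [536.04  61.08] [533  58   6   7  24]
  orange [377.63  79.14] [366  75  24   9  91]
  orange [541.73  91.09] [538  88   8   7  22]
  orange [211.64 128.96] [206 124  12  11 107]
  orange [317.83 130.27] [312 124  12  13 121]
  orange [112.94 181.68] [107 176  13  12 110]
  orange [452.29 197.64] [447 192  12  12 118]
```

```bash
python3 - <<'E'
from h import *
T=cv2.imread("pics/top0.png");S=cv2.imread("pics/scene0.png");dt=np.load("pics/top0.npy")
bt=[c for c,s in blobs(T,(7,150,70),(20,255,255),60,250)[0] if 100<c[0]<460 and 100<c[1]<220]
bs=[c for c,s in blobs(S,(7,140,70),(18,255,255),40,300)[0] if c[1]<300]
print(bt,bs)
for u in bt:
    for h in(76,96,116,136):
        X=plane("top",[u],h); p=proj("scene",X)[0]
        c=C["top"]; zc=(c["R"]@X[0]+c["t"])[2]
        x,y=np.rint(u).astype(int)
        dist=min(np.linalg.norm(p-b) for b in bs)
        print(u,h,X[0],"scene px",p,"miss",dist,"depth",zc,np.median(dt[y-2:y+3,x-2:x+3]))
# discs
hsv=cv2.cvtColor(T,cv2.COLOR_BGR2HSV)
D=[]
cs,_=cv2.findContours(cv2.inRange(hsv,(22,120,60),(36,255,255)),cv2.RETR_EXTERNAL,cv2.CHAIN_APPROX_NONE)
for k in cs:
    if cv2.contourArea(k)>500:
        e=cv2.fitEllipse(k); X=plane("top",[e[0]],8)[0]; D.append(X)
        print("disc",e,X)
cs,_=cv2.findContours(cv2.inRange(cv2.cvtColor(S,cv2.COLOR_BGR2HSV),(17,110,60),(36,255,255)),cv2.RETR_EXTERNAL,cv2.CHAIN_APPROX_NONE)
for k in cs:
    if cv2.contourArea(k)>300:
        e=cv2.fitEllipse(k); print("disc scene",e,plane("scene",[e[0]],8)[0])
for nm,lo,hi in(("green",(50,120,40),(85,255,255)),("red",(0,150,60),(6,255,255))):
    for c,s in blobs(T,lo,hi,50)[0]: print(nm,c,s,plane("top",[c],9)[0])
D=sorted(D,key=lambda x:-x[1]);print(np.diff(D,axis=0),np.linalg.norm(np.diff(D,axis=0),axis=1))
E
```

```text
[array([211.78, 129.27]), array([317.64, 130.43]), array([113.2 , 181.79]), array([451.93, 197.65])] [array([464.77, 184.39]), array([ 89.26, 227.89]), array([263.  , 251.88]), array([390.47, 254.54])]
[211.78 129.27] 76 [690.07 155.93  76.  ] scene px [391.6  253.19] miss 1.7657195105145713 depth 1187.7970898110152 1188.8257
[211.78 129.27] 96 [686.16 153.01  96.  ] scene px [391.23 244.96] miss 9.618168566378113 depth 1167.5802644169278 1188.8257
[211.78 129.27] 116 [682.25 150.09 116.  ] scene px [390.84 236.48] miss 18.0638261464674 depth 1147.3634390228403 1188.8257
[211.78 129.27] 136 [678.34 147.16 136.  ] scene px [390.45 227.76] miss 26.781998330594988 depth 1127.1466136287527 1188.8257
[317.64 130.43] 76 [689.58 -82.35  76.  ] scene px [265.08 277.15] miss 25.3576516416904 depth 1183.2748388864275 1124.9669
[317.64 130.43] 96 [685.68 -81.22  96.  ] scene px [265.08 268.42] miss 16.676448302944394 depth 1163.13498417876 1124.9669
[317.64 130.43] 116 [681.77 -80.09 116.  ] scene px [265.07 259.45] miss 7.848854224503952 depth 1142.9951294710927 1124.9669
[317.64 130.43] 136 [
[... 1858 characters left out ...]
.71440124511719), 83.34510803222656) [ 486.93 -129.23    8.  ]
disc scene ((269.0447082519531, 213.51466369628906), (26.91746711730957, 36.57588195800781), 89.21086120605469) [478.98 -29.79   8.  ]
disc scene ((311.47381591796875, 203.59547424316406), (25.363311767578125, 35.9177360534668), 94.55471801757812) [470.44  69.51   8.  ]
disc scene ((352.1704406738281, 194.1345977783203), (24.084218978881836, 35.434356689453125), 99.31468200683594) [462.03 169.06   8.  ]
green [335.57 247.83] [330 242  12  13 138] [ 425.31 -130.63    9.  ]
red [208.49 257.18] [203 250  13  15  94] [399.45 167.87   9.  ]
[[  8.43 -99.61   0.  ]
 [  8.45 -99.27   0.  ]
 [  8.24 -99.66   0.  ]] [ 99.96  99.63 100.  ]
```

Every check agrees. Scene-view miss and depth fit one height per tree to within about 3 mm, and the disc spacing comes out at 100 mm. I'll add half the roughly 3 mm disagreement between the cameras to every position. The nearest tree to the arm is tree4, so I start there.

```bash
cat > goto.py <<'E'
import sys
from h import *
from scipy.spatial.transform import Rotation as Ro
s=telemetry.read_state(); R=np.array(s["tcp_rot"]); p=np.array(s["tcp_pos"])
x,y,z=map(float,sys.argv[1:4]); G=np.diag([1.,-1,-1])
print("clock",s["clock"],"pos",p,"gap",s["finger_gap"],"F",np.array(s["ft_force"]),"q",np.array(s["q"]))
print("shift cm",R.T@(np.array([x,y,z])-p)/10,"rotvec",np.round(Ro.from_matrix(R.T@G).as_rotvec(),4))
E
python3 goto.py 540 -371 380
```

```text
clock 0.1 pos [ 198.78 -697.03  403.98] gap 93.02965949636179 F [-0.19  0.27 -0.1 ] q [ 1.22  0.6  -0.    1.6   0.    0.94 -0.08]
shift cm [ 41.76 -21.99   2.42] rotvec [-0.    0.    0.28]
```

```bash
python3 -m creep '[[[1.5,-0.8,0.1,0,0,0.03],[4.5,-2.4,0.3,0,0,0.07],[7.5,-4,0.5,0,0,0.11],[10.5,-5.6,0.7,0,0,0.15],[13.5,-7.2,0.9,0,0,0.19],[16.5,-8.8,1,0,0,0.23],[19.5,-10.4,1.2,0,0,0.28],[21,-11.2,1.3,0,0,0.28]]]' 1 30; python3 goto.py 540 -371 380
```

```text
clock: 0.77
tcp_pos: [373.6, -528.2, 390.5]
tcp_rot: [[1.0, -0.001, 0.0], [-0.001, -1.0, 0.004], [0.0, -0.004, -1.0]]
ft_force: [0.1, -0.3, 0.5]
finger_gap: 93.1
clock 0.7667 pos [ 373.6  -528.17  390.49] gap 93.13418811132239 F [ 0.12 -0.28  0.52] q [ 0.82  0.52  0.07  1.8  -0.05  0.82 -0.66]
shift cm [ 16.63 -15.73   1.11] rotvec [-0. -0. -0.]
```

```bash
python3 -m creep '[[[2.5,-2.4,0.5,0,0,0],[5,-4.8,1.2,0,0,0],[7.5,-7.2,2,0,0,0],[10,-9.5,2.8,0,0,0],[12.5,-12,3.5,0,0,0],[15,-14.2,4.3,0,0,0],[16.6,-15.7,5,0,0,0],[16.6,-15.7,5,0,0,0]]]'; python3 goto.py 540 -371 263; python3 - <<'E'
from h import *
for n in("scene","top"):
    p,d=optics.camera(n); cv2.imwrite(f"pics/{n}1.png",p)
E
```

```text
clock: 1.43
tcp_pos: [543.8, -365.8, 339.2]
tcp_rot: [[1.0, 0.007, 0.0], [0.007, -1.0, 0.007], [0.0, -0.007, -1.0]]
ft_force: [0.8, 0.2, -1.0]
finger_gap: 93.1
clock 1.4333 pos [ 543.77 -365.84  339.16] gap 93.1095983641237 F [ 0.76  0.23 -1.02] q [ 0.47  0.59  0.06  1.83 -0.06  0.73 -1.  ]
shift cm [-0.38  0.57  7.61] rotvec [-0.01 -0.    0.01]
```

View pics/scene1.png

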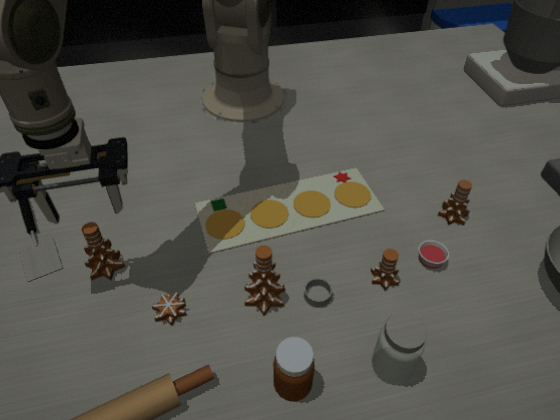

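View pics/top1.png

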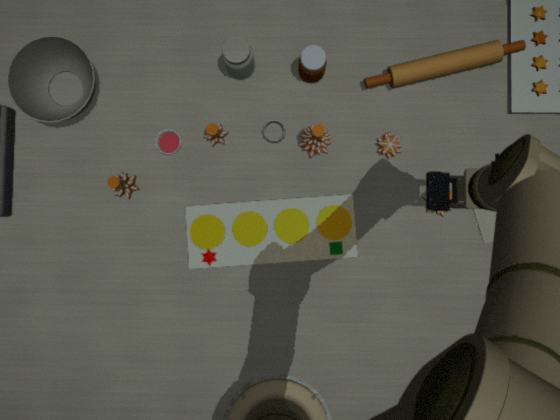

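```bash
python3 - <<'E'
from h import *
s=telemetry.read_state();p=np.array(s["tcp_pos"]);R=np.array(s["tcp_rot"])
print(s["clock"],p)
for l,v in(("tip-",[0,-46,186]),("tip+",[0,46,186]),("grasp",[0,0,167]),("body end-y",[0,-94,102]),("body end+y",[0,94,102]),("tcp",[0,0,0])):
    X=p+R@np.array(v,float); print(l,X,proj("scene",X)[0],proj("top",X)[0])
im=cv2.imread("pics/scene1.png");cv2.imwrite("pics/c1.png",cv2.resize(im[100:300,0:200],None,fx=3,fy=3,interpolation=cv2.INTER_CUBIC))
E
```

```text
1.5333 [ 540.23 -370.23  340.4 ]
tip- [ 540.01 -323.45  154.6 ] [112.64 208.34] [435.65 195.68]
tip+ [ 540.14 -415.45  154.21] [ 57.09 217.15] [480.31 196.12]
grasp [ 540.09 -369.53  173.4 ] [ 81.86 205.1 ] [461.03 195.25]
body end-y [ 540.01 -275.81  238.8 ] [129.85 168.31] [423.02 192.35]
body end+y [ 540.27 -463.8   238.01] [  6.3  186.11] [521.96 193.33]
tcp [ 540.23 -370.23  340.4 ] [ 46.82 125.01] [493.53 188.35]
```

View pics/c1.png

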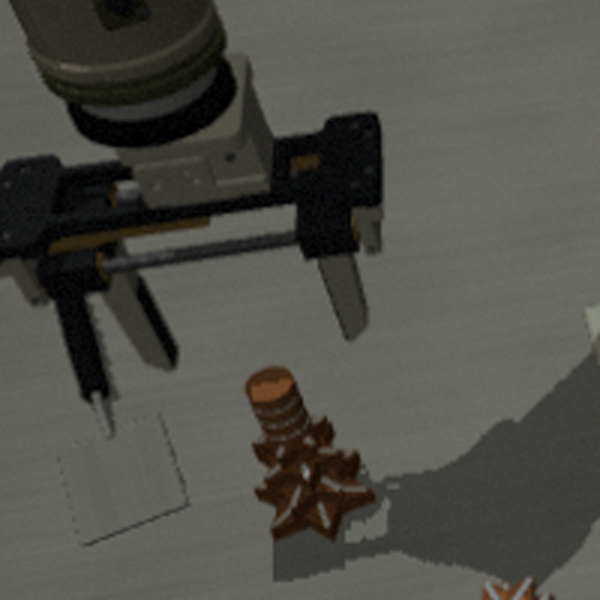

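The crop shows the open jaws straddling tree4's column (crop 270,385). The tips are within about 4 px of their predicted positions, so camera and robot agree. Next I descend.

```bash
python3 -m creep '[[[0,0,1,0,0,0],[0,0.1,2.5,0,0,0],[0,0.1,4,0,0,0],[0,0.1,5.5,0,0,0],[0,0.1,6.8,0,0,0],[0,0.1,7.7,0,0,0],[0,0.1,7.7,0,0,0],[0,0.1,7.7,0,0,0]]]'; python3 goto.py 540 -371 263; python3 - <<'E'
from h import *
p,d=optics.camera("scene"); cv2.imwrite("pics/c2.png",cv2.resize(p[130:300,0:200],None,fx=4,fy=3.5,interpolation=cv2.INTER_CUBIC))
E
```

```text
clock: 2.2
tcp_pos: [539.8, -371.4, 263.0]
tcp_rot: [[1.0, 0.001, -0.002], [0.001, -1.0, 0.005], [-0.002, -0.005, -1.0]]
ft_force: [0.4, -0.3, -0.4]
finger_gap: 93.0
clock 2.2 pos [ 539.75 -371.39  262.99] gap 92.99842170360725 F [ 0.42 -0.28 -0.36] q [ 0.48  0.69  0.05  1.87 -0.07  0.59 -0.99]
shift cm [ 0.02 -0.04 -0.  ] rotvec [-0.  0.  0.]
```

View pics/c2.png

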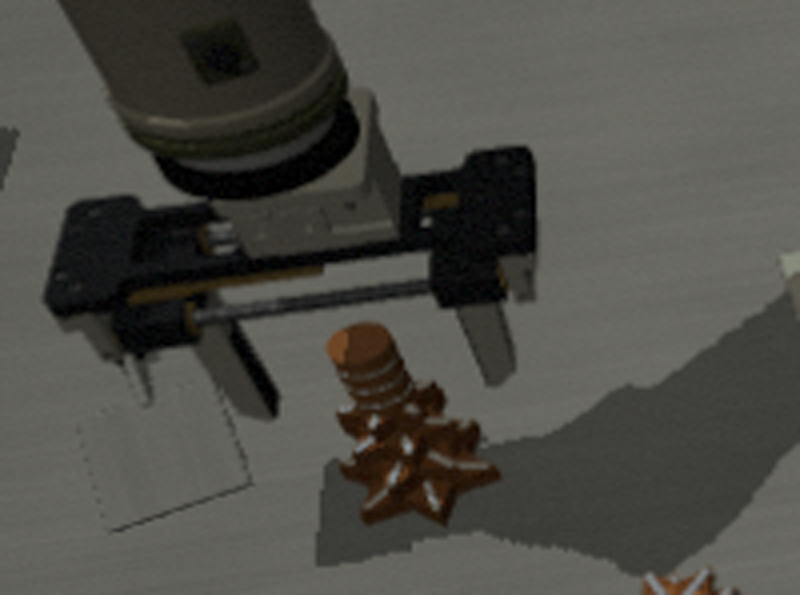

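The column base (crop 385,400) is midway between the tips at (270,415) and (500,385). I'll close in two stages.

```bash
python3 -m creep '[[[0,0,0,0,0,0],[0,0,0,0,0,0],[0,0,0,0,0,0],[0,0,0,0,0,0]]]' 0.38 10; python3 -m creep '[[[0,0,0,0,0,0],[0,0,0,0,0,0],[0,0,0,0,0,0],[0,0,0,0,0,0],[0,0,0,0,0,0],[0,0,0,0,0,0]]]' 0 10
```

```text
clock: 2.58
tcp_pos: [540.2, -371.4, 264.2]
tcp_rot: [[1.0, 0.001, 0.0], [0.001, -1.0, 0.004], [0.0, -0.004, -1.0]]
ft_force: [-1.0, -0.6, 0.1]
finger_gap: 70.8
clock: 3.08
tcp_pos: [540.2, -371.4, 264.2]
tcp_rot: [[1.0, 0.001, 0.0], [0.001, -1.0, 0.004], [0.0, -0.004, -1.0]]
ft_force: [0.4, -0.2, -0.3]
finger_gap: 31.2
```

```bash
python3 -m creep '[[[0,0,0,0,0,0],[0,0,0,0,0,0],[0,0,0,0,0,0],[0,0,0,0,0,0]]]' 0 25;  python3 -m creep '[[[0,0,-0.5,0,0,0],[0,0,-1.5,0,0,0],[0,0,-3,0,0,0],[0,0,-5,0,0,0],[0,0,-7,0,0,0],[0,0,-8.5,0,0,0],[0,0,-9,0,0,0],[0,0,-9,0,0,0]]]'; python3 goto.py 477.7 -27.9 370;python3 goto.py 469.3 71.4 370
```

```text
clock: 3.42
tcp_pos: [540.1, -371.4, 264.0]
tcp_rot: [[1.0, 0.001, -0.0], [0.001, -1.0, 0.004], [-0.0, -0.004, -1.0]]
ft_force: [-0.6, -0.5, -1.5]
finger_gap: 27.3
clock: 4.08
tcp_pos: [540.3, -371.9, 356.1]
tcp_rot: [[1.0, 0.001, 0.003], [0.001, -1.0, 0.002], [0.003, -0.002, -1.0]]
ft_force: [-0.6, -0.3, -0.9]
finger_gap: 27.5
clock 4.0833 pos [ 540.29 -371.89  356.12] gap 27.500928615966224 F [-0.56 -0.3  -0.93] q [ 0.47  0.57  0.07  1.81 -0.06  0.76 -1.  ]
shift cm [ -6.23 -34.41  -1.33] rotvec [-0. -0.  0.]
clock 4.0833 pos [ 540.29 -371.89  356.12] gap 27.500928615966224 F [-0.56 -0.3  -0.93] q [ 0.47  0.57  0.07  1.81 -0.06  0.76 -1.  ]
shift cm [ -7.06 -44.34  -1.31] rotvec [-0. -0.  0.]
```

```bash
python3 -m creep '[[[-0.2,-1.5,0,0,0,0],[-0.7,-4.5,0,0,0,0],[-1.2,-8,0,0,0,0],[-1.8,-11.5,0,0,0,0],[-2.4,-15,0,0,0,0],[-3,-18.5,0,0,0,0],[-3.5,-22,0,0,0,0],[-4,-25.5,0,0,0,0]]]';python3 goto.py 469.3 71.4 356
```

```text
clock: 4.75
tcp_pos: [498.7, -114.6, 355.8]
tcp_rot: [[1.0, 0.001, 0.001], [0.001, -1.0, 0.003], [0.001, -0.003, -1.0]]
ft_force: [0.4, 0.8, -1.8]
finger_gap: 27.5
clock 4.75 pos [ 498.74 -114.58  355.76] gap 27.457951436994232 F [ 0.44  0.8  -1.76] q [ 0.06  0.42  0.08  2.14 -0.06  0.59 -1.39]
shift cm [ -2.92 -18.6    0.02] rotvec [-0. -0.  0.]
```

```bash
python3 -m creep '[[[-0.5,-3.5,0,0,0,0],[-1,-7,0,0,0,0],[-1.6,-10.5,0,0,0,0],[-2.2,-14,0,0,0,0],[-2.6,-16.8,0,0,0,0],[-2.9,-18.3,0,0,0,0],[-2.9,-18.6,0,0,0,0],[-2.9,-18.6,0,0,0,0]]]'; python3 -m creep '[[[0,0,0,0,0,0],[0,0,0,0,0,0]]]'; python3 goto.py 469.3 71.4 272
```

```text
clock: 5.42
tcp_pos: [468.7, 72.7, 355.6]
tcp_rot: [[1.0, 0.004, -0.001], [0.004, -1.0, 0.003], [-0.001, -0.003, -1.0]]
ft_force: [-0.3, -0.1, -1.0]
finger_gap: 27.7
clock: 5.58
tcp_pos: [468.5, 71.8, 355.3]
tcp_rot: [[1.0, 0.003, -0.001], [0.003, -1.0, 0.002], [-0.001, -0.002, -1.0]]
ft_force: [0.2, -0.8, -1.0]
finger_gap: 27.5
clock 5.5833 pos [468.51  71.82 355.3 ] gap 27.51972880889191 F [ 0.25 -0.84 -0.97] q [-0.33  0.38  0.08  2.21 -0.06  0.55 -1.77]
shift cm [0.09 0.06 8.33] rotvec [-0.  0.  0.]
```

```bash
python3 -m creep '[[[0.05,0,1,0,0,0],[0.1,0,2.5,0,0,0],[0.1,0,4,0,0,0],[0.1,0,5.5,0,0,0],[0.1,0,6.5,0,0,0],[0.1,0,7.3,0,0,0],[0.1,0,7.8,0,0,0],[0.1,0,7.8,0,0,0]]]'; python3 goto.py 469.3 71.4 272;python3 - <<'E'
from h import *
p,d=optics.camera("scene"); cv2.imwrite("pics/c3.png",cv2.resize(p[100:270,180:400],None,fx=3.5,fy=3.5,interpolation=cv2.INTER_CUBIC))
E
```

```text
clock: 6.25
tcp_pos: [469.4, 71.3, 276.5]
tcp_rot: [[1.0, 0.002, -0.003], [0.002, -1.0, 0.002], [-0.003, -0.002, -1.0]]
ft_force: [0.6, -0.4, -0.9]
finger_gap: 27.4
clock 6.25 pos [469.4   71.27 276.54] gap 27.398462726108207 F [ 0.58 -0.36 -0.94] q [-0.31  0.52  0.05  2.28 -0.08  0.35 -1.75]
shift cm [-0.01 -0.01  0.45] rotvec [-0.  0.  0.]
```

View pics/c3.png

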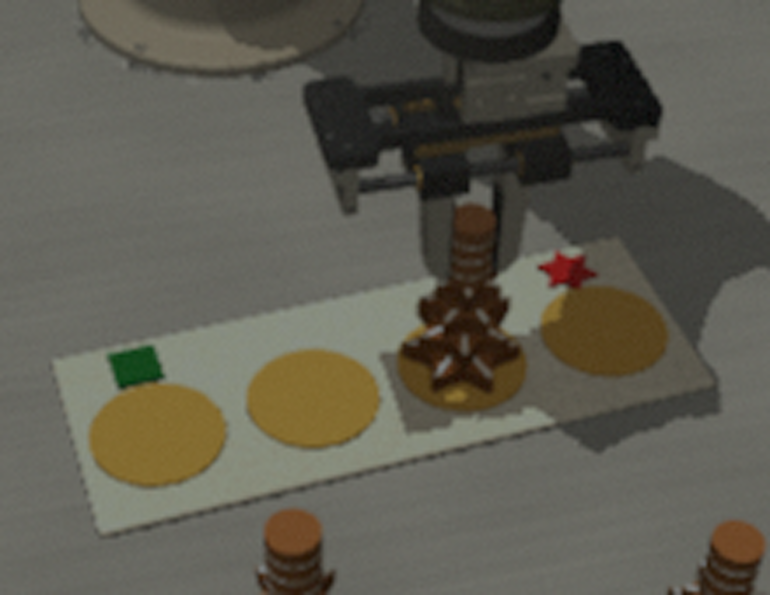

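Tree4 hangs upright just over disc2, with the lowest star around crop (462,362) and the disc centre at (462,366). Lower it and let go.

```bash
python3 -m creep '[[[0,0,0.15,0,0,0],[0,0,0.3,0,0,0],[0,0,0.4,0,0,0],[0,0,0.45,0,0,0],[0,0,0.45,0,0,0],[0,0,0.45,0,0,0]]]'; python3 -m creep '[[[0,0,0,0,0,0],[0,0,0,0,0,0],[0,0,0,0,0,0],[0,0,0,0,0,0],[0,0,0,0,0,0],[0,0,0,0,0,0],[0,0,0,0,0,0]]]' 0.65 10;python3 -m creep '[[[0,0,-0.5,0,0,0],[0,0,-1.5,0,0,0],[0,0,-3,0,0,0],[0,0,-5,0,0,0],[0,0,-7.5,0,0,0],[0,0,-10,0,0,0],[0,0,-12,0,0,0],[0,0,-12,0,0,0]]]' 1; python3 goto.py 679 -81 370
```

```text
clock: 6.8
tcp_pos: [469.5, 71.5, 272.7]
tcp_rot: [[1.0, 0.002, -0.002], [0.002, -1.0, 0.002], [-0.002, -0.002, -1.0]]
ft_force: [-0.3, 0.5, -1.9]
finger_gap: 27.6
clock: 7.38
tcp_pos: [469.5, 71.5, 272.7]
tcp_rot: [[1.0, 0.002, -0.002], [0.002, -1.0, 0.002], [-0.002, -0.002, -1.0]]
ft_force: [0.1, -0.8, -0.1]
finger_gap: 60.0
clock: 8.05
tcp_pos: [470.3, 71.2, 396.4]
tcp_rot: [[1.0, 0.002, 0.004], [0.002, -1.0, 0.003], [0.004, -0.003, -1.0]]
ft_force: [0.1, -0.3, -0.4]
finger_gap: 92.9
clock 8.05 pos [470.27  71.21 396.41] gap 92.92378434773052 F [ 0.13 -0.25 -0.36] q [-0.34  0.31  0.09  2.17 -0.05  0.65 -1.78]
shift cm [20.84 15.27  2.67] rotvec [-0. -0.  0.]
```

```bash
python3 -m creep '[[[1,0.7,0,0,0,0],[3.5,2.5,0.2,0,0,0],[6.5,4.8,0.6,0,0,0],[9.5,7,1,0,0,0],[12.5,9.2,1.5,0,0,0],[15.5,11.4,2,0,0,0],[18.3,13.4,2.4,0,0,0],[20.3,14.9,2.7,0,0,0]]]'; python3 -m creep '[[[0.5,0.4,0,0,0,0],[0.5,0.4,0,0,0,0],[0.5,0.4,0,0,0,0]]]'; python3 goto.py 679 -81 283;python3 - <<'E'
from h import *
p,d=optics.camera("scene"); cv2.imwrite("pics/scene4.png",p)
p,d=optics.camera("top"); cv2.imwrite("pics/top4.png",p)
E
```

```text
clock: 8.72
tcp_pos: [675.8, -80.6, 367.6]
tcp_rot: [[1.0, 0.0, 0.003], [0.0, -1.0, 0.002], [0.003, -0.002, -1.0]]
ft_force: [-0.1, -0.5, 0.8]
finger_gap: 93.1
clock: 8.97
tcp_pos: [680.3, -84.8, 366.3]
tcp_rot: [[1.0, -0.0, 0.0], [-0.0, -1.0, 0.003], [0.0, -0.003, -1.0]]
ft_force: [-0.3, 0.3, 0.1]
finger_gap: 92.9
clock 8.9667 pos [680.25 -84.79 366.26] gap 92.93638635594091 F [-0.33  0.29  0.11] q [-0.02  0.59  0.1   1.74 -0.08  0.82 -1.45]
shift cm [-0.13 -0.36  8.33] rotvec [-0. -0. -0.]
```

View pics/scene4.png

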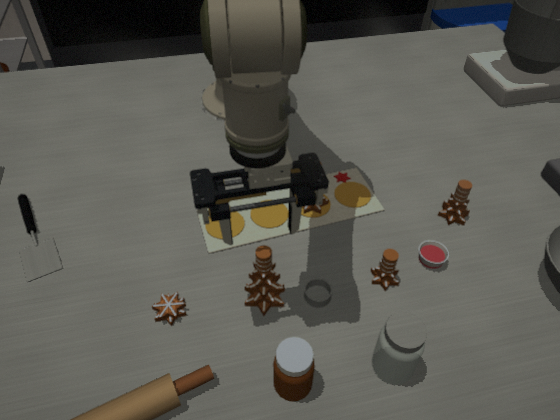

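View pics/top4.png

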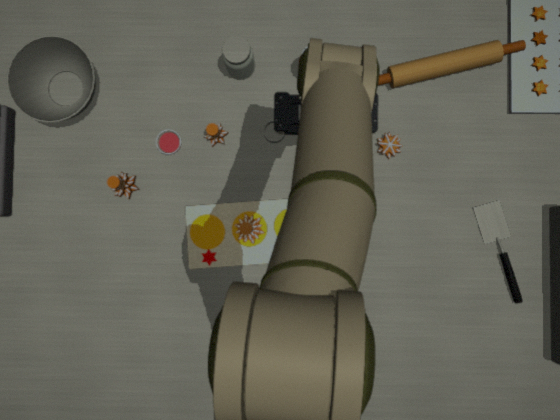

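Tree4 stands on disc2 (top view 249,229), and the jaws are above tree5. I descend with a small centring correction.

```bash
python3 -m creep '[[[-0.1,-0.2,1,0,0,0],[-0.1,-0.35,2.5,0,0,0],[-0.1,-0.35,4,0,0,0],[-0.1,-0.35,5.5,0,0,0],[-0.1,-0.35,7,0,0,0],[-0.1,-0.35,8.1,0,0,0],[-0.1,-0.35,8.3,0,0,0],[-0.1,-0.35,8.3,0,0,0]]]'; python3 goto.py 679 -81 283; python3 - <<'E'
from h import *
p,d=optics.camera("scene"); cv2.imwrite("pics/c5.png",cv2.resize(p[150:320,180:380],None,fx=3.5,fy=3.5,interpolation=cv2.INTER_CUBIC))
E
```

```text
clock: 9.73
tcp_pos: [678.5, -79.0, 283.7]
tcp_rot: [[1.0, 0.002, -0.0], [0.002, -1.0, 0.003], [-0.0, -0.003, -1.0]]
ft_force: [-0.6, 0.0, 0.3]
finger_gap: 93.2
clock 9.7333 pos [678.49 -79.03 283.68] gap 93.21348847620143 F [-0.64  0.02  0.33] q [-0.02  0.69  0.09  1.8  -0.09  0.66 -1.45]
shift cm [0.05 0.2  0.07] rotvec [-0.  0.  0.]
```

View pics/c5.png

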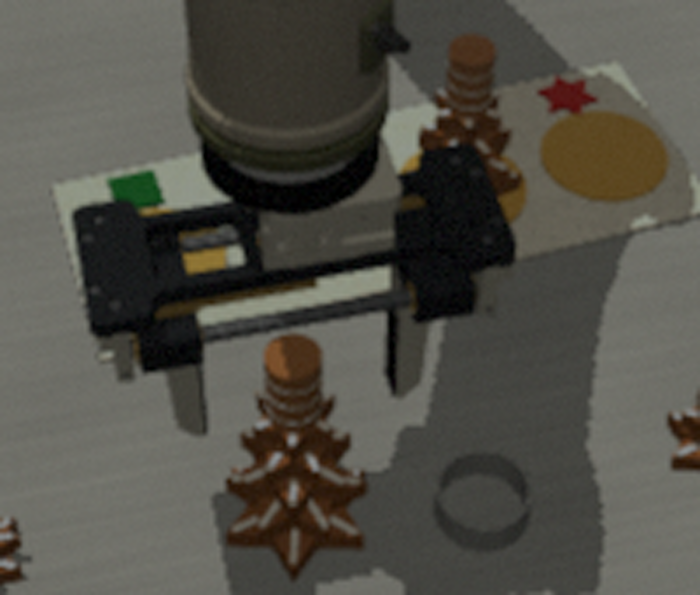

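The column base (crop 295,410) sits at the jaw midpoint (298,411). Close, lift and carry to disc1, with the path clear of tree4.

```bash
python3 -m creep '[[[0,0,0,0,0,0],[0,0,0,0,0,0],[0,0,0,0,0,0],[0,0,0,0,0,0],[0,0,0,0,0,0],[0,0,0,0,0,0],[0,0,0,0,0,0],[0,0,0,0,0,0]]]' 0.38 10; python3 -m creep '[[[0,0,0,0,0,0],[0,0,0,0,0,0],[0,0,0,0,0,0],[0,0,0,0,0,0],[0,0,0,0,0,0],[0,0,0,0,0,0]]]' 0 10; python3 -m creep '[[[0,0,0,0,0,0],[0,0,0,0,0,0],[0,0,0,0,0,0]]]' 0 25;  python3 -m creep '[[[0,0,-0.5,0,0,0],[0,0,-1.5,0,0,0],[0,0,-3.5,0,0,0],[0,0,-6,0,0,0],[0,0,-9,0,0,0],[0,0,-12,0,0,0],[0,0,-14,0,0,0],[0,0,-15,0,0,0]]]'; python3 goto.py 460.8 171 430
```

```text
clock: 10.45
tcp_pos: [678.9, -79.3, 284.5]
tcp_rot: [[1.0, 0.002, 0.001], [0.002, -1.0, 0.003], [0.001, -0.003, -1.0]]
ft_force: [0.0, 1.0, -0.4]
finger_gap: 44.5
clock: 10.95
tcp_pos: [678.8, -79.2, 284.3]
tcp_rot: [[1.0, 0.002, 0.001], [0.002, -1.0, 0.003], [0.001, -0.003, -1.0]]
ft_force: [-0.5, -0.4, -2.6]
finger_gap: 27.7
clock: 11.2
tcp_pos: [678.8, -79.2, 284.3]
tcp_rot: [[1.0, 0.002, 0.001], [0.002, -1.0, 0.003], [0.001, -0.003, -1.0]]
ft_force: [-0.4, 0.5, -1.4]
finger_gap: 27.8
clock: 11.87
tcp_pos: [678.9, -80.0, 438.6]
tcp_rot: [[1.0, 0.002, 0.006], [0.002, -1.0, 0.003], [0.006, -0.003, -1.0]]
ft_force: [0.5, 0.4, -0.8]
finger_gap: 27.6
clock 11.8667 pos [678.89 -79.96 438.64] gap 27.599465801500255 F [ 0.45  0.37 -0.84] q [-0.04  0.52  0.12  1.67 -0.07  0.95 -1.46]
shift cm [-21.77 -25.13   0.82] rotvec [-0.   -0.01  0.  ]
```

```bash
python3 -m creep '[[[-0.6,-1,0,0,0,0],[-2,-3.5,0,0,0,0],[-4,-6.5,0,0,0,0],[-6.2,-9.8,0,0,0,0],[-8.6,-13,0,0,0,0],[-11.2,-16,0,0,0,0],[-14,-18.8,0,0,0,0],[-16.6,-21.2,0,0,0,0]]]'; python3 goto.py 460.8 171 430
```

```text
clock: 12.53
tcp_pos: [509.7, 134.0, 437.3]
tcp_rot: [[1.0, 0.003, 0.004], [0.003, -1.0, 0.003], [0.004, -0.003, -1.0]]
ft_force: [-0.4, 0.9, -1.7]
finger_gap: 28.1
clock 12.5333 pos [509.73 134.   437.26] gap 28.122748053236883 F [-0.39  0.85 -1.73] q [-0.43  0.32  0.08  2.02 -0.04  0.8  -1.89]
shift cm [-4.88 -3.71  0.72] rotvec [-0. -0.  0.]
```

```bash
python3 -m creep '[[[-2.5,-1.9,0,0,0,0],[-4,-3.1,0,0,0,0],[-4.8,-3.7,0,0,0,0],[-4.8,-3.7,0,0,0,0],[-4.8,-3.7,0,0,0,0]]]'; python3 goto.py 460.8 171 296
```

```text
clock: 12.95
tcp_pos: [461.8, 170.7, 437.0]
tcp_rot: [[1.0, 0.004, 0.004], [0.004, -1.0, 0.003], [0.004, -0.003, -1.0]]
ft_force: [-0.6, -0.3, -2.3]
finger_gap: 27.9
clock 12.95 pos [461.76 170.68 436.99] gap 27.904630059495855 F [-0.59 -0.3  -2.26] q [-0.52  0.28  0.07  2.09 -0.03  0.77 -2.  ]
shift cm [-0.15  0.01 14.1 ] rotvec [-0. -0.  0.]
```

```bash
python3 -m creep '[[[-0.1,0,1,0,0,0],[-0.1,0,3,0,0,0],[-0.1,0,5.5,0,0,0],[-0.1,0,8,0,0,0],[-0.1,0,10.5,0,0,0],[-0.1,0,12.5,0,0,0],[-0.1,0,13.7,0,0,0],[-0.1,0,14,0,0,0]]]'; python3 -m creep '[[[0,0,0,0,0,0]]]'; python3 goto.py 460.8 171 292.5;python3 - <<'E'
from h import *
p,d=optics.camera("scene"); cv2.imwrite("pics/c6.png",cv2.resize(p[90:260,200:400],None,fx=3.5,fy=3.5,interpolation=cv2.INTER_CUBIC))
E
```

```text
clock: 13.62
tcp_pos: [462.3, 169.7, 294.6]
tcp_rot: [[1.0, 0.001, 0.001], [0.001, -1.0, 0.001], [0.001, -0.001, -1.0]]
ft_force: [0.3, 0.3, -1.5]
finger_gap: 27.5
clock: 13.7
tcp_pos: [463.1, 168.8, 293.8]
tcp_rot: [[1.0, -0.0, 0.001], [-0.0, -1.0, -0.0], [0.001, 0.0, -1.0]]
ft_force: [1.4, -0.5, -1.0]
finger_gap: 27.4
clock 13.7 pos [463.15 168.82 293.84] gap 27.365637968650795 F [ 1.44 -0.45 -1.01] q [-0.5   0.5   0.04  2.23 -0.05  0.42 -1.98]
shift cm [-0.24 -0.22  0.13] rotvec [ 0. -0. -0.]
```

View pics/c6.png

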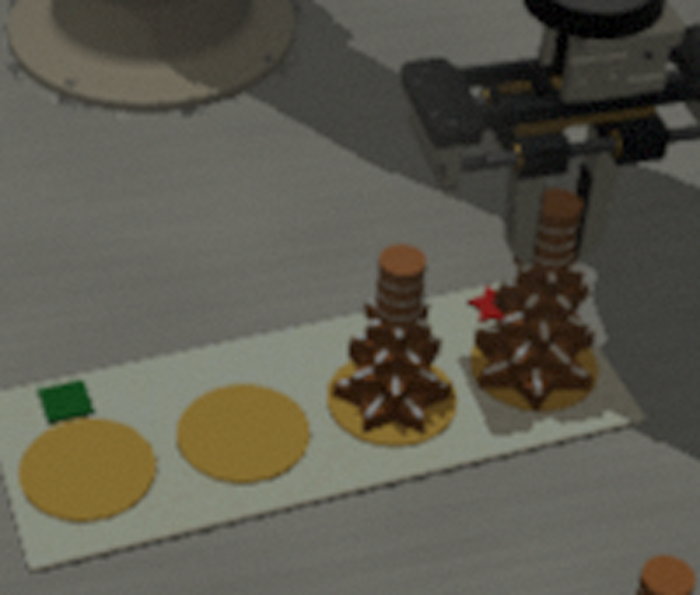

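```bash
python3 -m creep '[[[-0.1,-0.1,0,0,0,0],[-0.2,-0.2,0,0,0,0],[-0.25,-0.2,0.1,0,0,0],[-0.25,-0.2,0.15,0,0,0],[-0.25,-0.2,0.15,0,0,0],[-0.25,-0.2,0.15,0,0,0]]]';python3 goto.py 460.8 171 292.3
```

```text
clock: 14.25
tcp_pos: [460.8, 170.7, 292.9]
tcp_rot: [[1.0, -0.0, 0.001], [-0.0, -1.0, -0.0], [0.001, 0.0, -1.0]]
ft_force: [-0.1, 0.0, -1.4]
finger_gap: 27.5
clock 14.25 pos [460.78 170.75 292.87] gap 27.505171192438077 F [-0.1   0.05 -1.42] q [-0.5   0.5   0.04  2.23 -0.05  0.41 -1.99]
shift cm [ 0.   -0.03  0.06] rotvec [ 0. -0. -0.]
```

```bash
python3 -m creep '[[[0,0,0.05,0,0,0],[0,0,0.06,0,0,0],[0,0,0.06,0,0,0]]]'; python3 -m creep '[[[0,0,0,0,0,0],[0,0,0,0,0,0],[0,0,0,0,0,0],[0,0,0,0,0,0],[0,0,0,0,0,0],[0,0,0,0,0,0],[0,0,0,0,0,0]]]' 0.6 10;python3 -m creep '[[[0,0,-0.5,0,0,0],[0,0,-1.5,0,0,0],[0,0,-3,0,0,0],[0,0,-5,0,0,0],[0,0,-7.5,0,0,0],[0,0,-9.5,0,0,0],[0,0,-10.5,0,0,0],[0,0,-10.5,0,0,0]]]' 1; python3 goto.py 568 367 340
```

```text
clock: 14.5
tcp_pos: [460.8, 170.8, 292.3]
tcp_rot: [[1.0, -0.0, 0.001], [-0.0, -1.0, -0.0], [0.001, 0.0, -1.0]]
ft_force: [-0.0, 0.1, -1.1]
finger_gap: 27.6
clock: 15.08
tcp_pos: [460.8, 170.8, 292.3]
tcp_rot: [[1.0, -0.0, 0.002], [-0.0, -1.0, 0.0], [0.002, -0.0, -1.0]]
ft_force: [-0.3, -0.3, -0.3]
finger_gap: 55.4
clock: 15.75
tcp_pos: [461.0, 170.8, 399.8]
tcp_rot: [[1.0, -0.0, 0.005], [-0.0, -1.0, 0.002], [0.005, -0.002, -1.0]]
ft_force: [0.1, -0.4, -0.7]
finger_gap: 92.9
clock 15.75 pos [460.96 170.81 399.82] gap 92.92558874295621 F [ 0.15 -0.36 -0.7 ] q [-0.52  0.33  0.07  2.13 -0.03  0.68 -2.  ]
shift cm [ 10.66 -19.61   6.08] rotvec [-0.   -0.01 -0.  ]
```

```bash
python3 -m creep '[[[0.5,-1,0,0,0,0],[2,-3.5,0.3,0,0,0],[3.8,-7,1,0,0,0],[5.5,-10.3,2,0,0,0],[7.3,-13.5,3.2,0,0,0],[9,-16.6,4.4,0,0,0],[10.3,-19,5.5,0,0,0],[10.7,-19.6,6,0,0,0]]]'; python3 -m creep '[[[0,0,0,0,0,0],[0,0,0,0,0,0]]]'; python3 goto.py 568 367 243
```

```text
clock: 16.42
tcp_pos: [568.6, 372.3, 337.2]
tcp_rot: [[1.0, 0.004, 0.003], [0.004, -1.0, 0.003], [0.003, -0.003, -1.0]]
ft_force: [0.0, 1.1, -0.1]
finger_gap: 92.8
clock: 16.58
tcp_pos: [567.9, 373.1, 335.1]
tcp_rot: [[1.0, 0.005, 0.001], [0.005, -1.0, 0.001], [0.001, -0.001, -1.0]]
ft_force: [-0.2, -0.9, 1.1]
finger_gap: 92.8
clock 16.5833 pos [567.95 373.07 335.13] gap 92.84238025259768 F [-0.17 -0.87  1.11] q [-0.7   0.62  0.06  1.77 -0.05  0.75 -2.18]
shift cm [-0.    0.62  9.21] rotvec [-0.   -0.    0.01]
```

```bash
python3 -m creep '[[[0,0.3,1,0,0,0],[0,0.6,2.5,0,0,0],[0,0.6,4.5,0,0,0],[0,0.6,6.5,0,0,0],[0,0.6,8.2,0,0,0],[0,0.6,9,0,0,0],[0,0.6,9.2,0,0,0],[0,0.6,9.2,0,0,0]]]'; python3 goto.py 568 367 243; python3 - <<'E'
from h import *
p,d=optics.camera("scene"); cv2.imwrite("pics/c7.png",cv2.resize(p[90:260,360:560],None,fx=3.5,fy=3.5,interpolation=cv2.INTER_CUBIC))
p,d=optics.camera("top"); cv2.imwrite("pics/c7t.png",cv2.resize(p[120:290,60:370],None,fx=2.5,fy=2.5,interpolation=cv2.INTER_CUBIC))
E
```

```text
clock: 17.25
tcp_pos: [568.0, 366.3, 243.1]
tcp_rot: [[1.0, 0.004, 0.0], [0.004, -1.0, 0.001], [0.0, -0.001, -1.0]]
ft_force: [-0.2, 0.4, 0.1]
finger_gap: 93.1
clock 17.25 pos [568.01 366.34 243.06] gap 93.14672359755112 F [-0.17  0.37  0.14] q [-0.69  0.73  0.05  1.83 -0.06  0.58 -2.17]
shift cm [-0.   -0.07  0.01] rotvec [-0. -0.  0.]
```

View pics/c7.png

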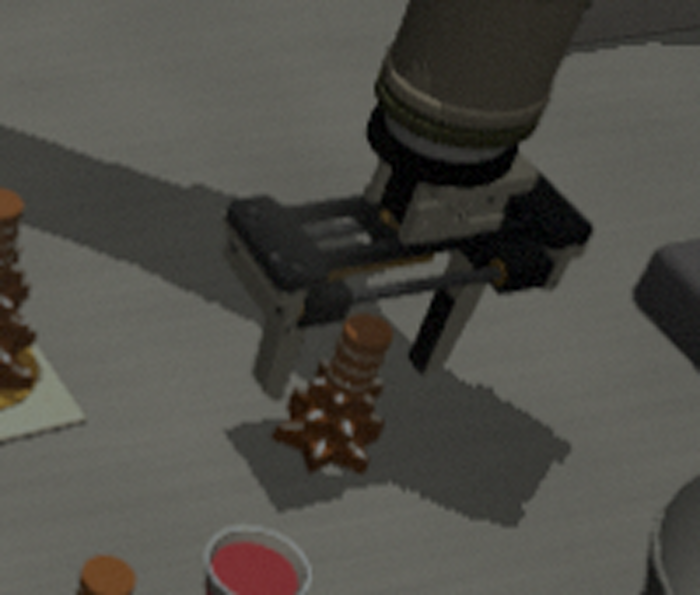

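View pics/c7t.png

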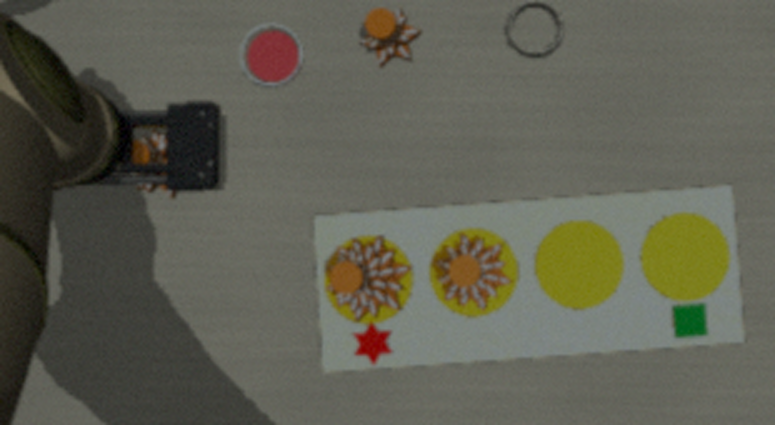

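Tree3's column base (crop 355,380) is centred between the tips at (285,385) and (425,375). The top crop shows trees 5 and 4 on discs 1 and 2. Close and lift.

```bash
python3 -m creep '[[[0,0,0,0,0,0],[0,0,0,0,0,0],[0,0,0,0,0,0],[0,0,0,0,0,0],[0,0,0,0,0,0],[0,0,0,0,0,0],[0,0,0,0,0,0],[0,0,0,0,0,0]]]' 0.38 10; python3 -m creep '[[[0,0,0,0,0,0],[0,0,0,0,0,0],[0,0,0,0,0,0],[0,0,0,0,0,0],[0,0,0,0,0,0],[0,0,0,0,0,0]]]' 0 10; python3 -m creep '[[[0,0,0,0,0,0],[0,0,0,0,0,0],[0,0,0,0,0,0]]]' 0 25;  python3 -m creep '[[[0,0,-0.5,0,0,0],[0,0,-1.5,0,0,0],[0,0,-3.5,0,0,0],[0,0,-6.5,0,0,0],[0,0,-10,0,0,0],[0,0,-13.5,0,0,0],[0,0,-16.5,0,0,0],[0,0,-18,0,0,0]]]'; python3 goto.py 590 200 430
python3 - <<'E'
from h import *
T,d=optics.camera("top");S,_=optics.camera("scene"); cv2.imwrite("pics/top8.png",T);cv2.imwrite("pics/scene8.png",S)
for n,im in(("top",T),("scene",S)):
  for c,s in blobs(im,(7,140,60),(19,255,255),60,300)[0]: print(n,c,s[2:])
D=[(460.8,171),(469.3,71.4),(477.7,-27.9),(485.8,-127.4)]
for i,h in((0,144),(1,124)):
  for n in("top","scene"): print(i+1,n,"expected", proj(n,[D[i][0],D[i][1],h]))
E
```

```text
clock: 18.02
tcp_pos: [568.3, 367.0, 244.1]
tcp_rot: [[1.0, 0.005, 0.002], [0.005, -1.0, 0.002], [0.002, -0.002, -1.0]]
ft_force: [-0.0, 0.6, 0.6]
finger_gap: 44.2
clock: 18.52
tcp_pos: [568.3, 366.8, 244.0]
tcp_rot: [[1.0, 0.005, 0.001], [0.005, -1.0, 0.002], [0.001, -0.002, -1.0]]
ft_force: [0.3, -0.0, -1.2]
finger_gap: 27.9
clock: 18.77
tcp_pos: [568.3, 366.8, 244.0]
tcp_rot: [[1.0, 0.005, 0.001], [0.005, -1.0, 0.001], [0.001, -0.001, -1.0]]
ft_force: [-0.1, -0.2, -1.2]
finger_gap: 27.0
clock: 19.43
tcp_pos: [568.4, 366.5, 429.5]
tcp_rot: [[1.0, 0.004, 0.006], [0.004, -1.0, 0.005], [0.006, -0.005, -1.0]]
ft_force: [-0.9, -0.7, -1.3]
finger_gap: 27.4
clock 19.4333 pos [568.39 366.53 429.53] gap 27.425688297561067 F [-0.87 -0.69 -1.29] q [-0.7   0.51  0.07  1.7  -0.05  0.92 -2.18]
shift cm [ 2.09 16.66 -0.12] rotvec [-0.01 -0.01  0.  ]
top [538.95  12.27] [ 15  14 100]
top [539.41  37.46] [ 15  14 113]
top [539.16  62.16] [14 14 76]
top [377.96  79.57] [ 26  14 220]
top [539.76  87.72] [14 14 78]
top [212.04 129.43] [ 13  12 123]
top [244.2  228.47] [ 17  23 171]
top [197.85 230.44] [ 15  14 147]
scene [359.42 148.02] [12  9 85]
scene [314.55 164.41] [12  9 86]
scene [390.4  254.64] [ 15  12 139]
scene [283.74 374.08] [26 22 99]
1 top expected [[198.03 230.94]]
1 scene expected [[360.63 146.98]]
2 top expected [[246.09 227.57]]
2 scene expected [[315.36 163.77]]
```

Trees 5 and 4 match their predicted top positions: tree5 within 1 px in the top view, and both within about 1.5 px in the scene view. Tree4's top-view blob merges with its gold disc, so that reading is weak. Next I carry tree3 to disc3.

```bash
python3 -m creep '[[[0,1.5,0,0,0,0],[-0.2,4.5,0,0,0,0],[-0.5,8,0,0,0,0],[-0.8,11.5,0,0,0,0],[-1.2,15,0,0,0,0],[-1.6,18.5,0,0,0,0],[-2,22,0,0,0,0],[-2.5,25.5,0,0,0,0]]]'; python3 goto.py 477.7 -27.9 430
```

```text
clock: 20.2
tcp_pos: [543.4, 108.8, 425.7]
tcp_rot: [[1.0, 0.004, 0.005], [0.004, -1.0, 0.004], [0.005, -0.004, -1.0]]
ft_force: [0.5, 0.4, -1.1]
finger_gap: 27.6
clock 20.2 pos [543.38 108.75 425.68] gap 27.5561562930809 F [ 0.52  0.38 -1.14] q [-0.36  0.37  0.09  1.98 -0.05  0.79 -1.82]
shift cm [-6.62 13.64 -0.52] rotvec [-0. -0.  0.]
```

```bash
python3 -m creep '[[[-1,3,0,0,0,0],[-2.5,6,0,0,0,0],[-4,9,0,0,0,0],[-5.3,11.6,0,0,0,0],[-6.3,13.2,0,0,0,0],[-6.6,13.7,0,0,0,0],[-6.6,13.7,0,0,0,0],[-6.6,13.7,0,0,0,0]]]'; python3 goto.py 477.7 -27.9 256
```

```text
clock: 20.87
tcp_pos: [477.9, -28.3, 424.4]
tcp_rot: [[1.0, 0.003, 0.004], [0.003, -1.0, 0.005], [0.004, -0.005, -1.0]]
ft_force: [0.8, 0.2, -1.3]
finger_gap: 27.6
clock 20.8667 pos [477.88 -28.33 424.41] gap 27.553644247182923 F [ 0.78  0.17 -1.3 ] q [-0.14  0.28  0.11  2.13 -0.05  0.73 -1.57]
shift cm [-0.09  0.04 16.84] rotvec [-0. -0.  0.]
```

```bash
python3 -m creep '[[[0,0,1,0,0,0],[0,0,3.5,0,0,0],[-0.1,0,6.5,0,0,0],[-0.1,0,9.5,0,0,0],[-0.1,0,12.5,0,0,0],[-0.1,0,15,0,0,0],[-0.1,0,16.4,0,0,0],[-0.1,0,16.7,0,0,0]]]';python3 goto.py 477.7 -27.9 252
```

```text
clock: 21.53
tcp_pos: [477.7, -26.1, 254.5]
tcp_rot: [[1.0, 0.006, 0.0], [0.006, -1.0, 0.005], [0.0, -0.005, -1.0]]
ft_force: [0.1, 0.3, -0.2]
finger_gap: 27.7
clock 21.5333 pos [477.73 -26.06 254.53] gap 27.706582818800364 F [ 0.12  0.34 -0.25] q [-0.1   0.56  0.05  2.28 -0.1   0.3  -1.52]
shift cm [-0.    0.18  0.25] rotvec [-0.01 -0.    0.01]
```

```bash
python3 - <<'E'
from h import *
p,d=optics.camera("scene"); cv2.imwrite("pics/c9.png",cv2.resize(p[90:260,180:380],None,fx=3.5,fy=3.5,interpolation=cv2.INTER_CUBIC))
E
python3 goto.py 477.7 -27.9 252
```

```text
clock 21.5833 pos [477.84 -26.31 255.39] gap 27.86781244752547 F [ 0.15  0.41 -0.22] q [-0.1   0.56  0.05  2.28 -0.1   0.3  -1.52]
shift cm [-0.02  0.16  0.34] rotvec [-0.01 -0.    0.01]
```

View pics/c9.png

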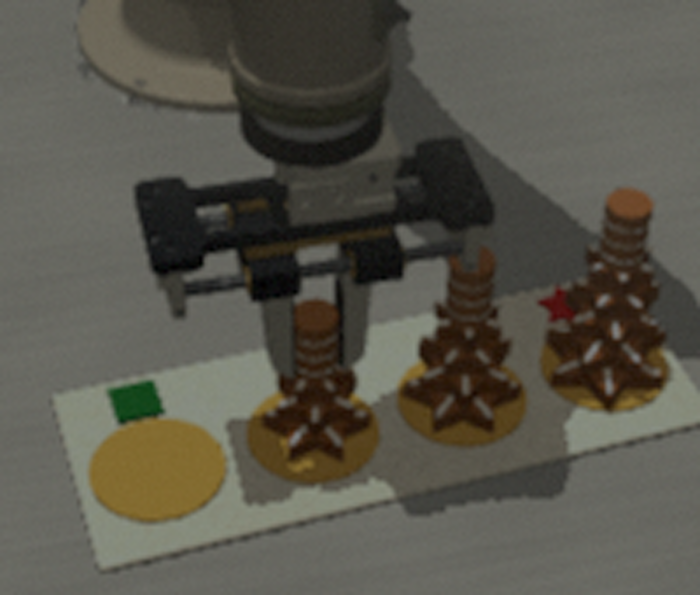

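Tree3 hangs over disc3 (crop 313,432), upright. The gripper body is about 28 mm above tree4's top. Lower and release.

```bash
python3 -m creep '[[[0,0.1,0.1,0,0,0],[0,0.15,0.2,0,0,0],[0,0.15,0.3,0,0,0],[0,0.15,0.34,0,0,0],[0,0.15,0.34,0,0,0],[0,0.15,0.34,0,0,0]]]';python3 goto.py 477.7 -27.9 252
```

```text
clock: 22.08
tcp_pos: [478.0, -27.8, 252.5]
tcp_rot: [[1.0, 0.005, 0.002], [0.005, -1.0, 0.005], [0.002, -0.005, -1.0]]
ft_force: [0.7, -0.6, -1.1]
finger_gap: 27.6
clock 22.0833 pos [477.96 -27.83 252.49] gap 27.587792781067463 F [ 0.67 -0.58 -1.14] q [-0.09  0.57  0.05  2.28 -0.1   0.29 -1.52]
shift cm [-0.03  0.01  0.05] rotvec [-0.01 -0.    0.01]
```

```bash
python3 -m creep '[[[0,0,0.04,0,0,0],[0,0,0.05,0,0,0],[0,0,0.05,0,0,0]]]'; python3 -m creep '[[[0,0,0,0,0,0],[0,0,0,0,0,0],[0,0,0,0,0,0],[0,0,0,0,0,0],[0,0,0,0,0,0],[0,0,0,0,0,0],[0,0,0,0,0,0]]]' 0.6 10;python3 -m creep '[[[0,0,-0.5,0,0,0],[0,0,-1.5,0,0,0],[0,0,-3,0,0,0],[0,0,-5,0,0,0],[0,0,-7.5,0,0,0],[0,0,-10.5,0,0,0],[0,0,-12.5,0,0,0],[0,0,-13,0,0,0]]]' 1; python3 goto.py 691 154 380
```

```text
clock: 22.33
tcp_pos: [477.9, -27.8, 252.1]
tcp_rot: [[1.0, 0.005, 0.002], [0.005, -1.0, 0.005], [0.002, -0.005, -1.0]]
ft_force: [-0.5, 0.0, -1.0]
finger_gap: 27.8
clock: 22.92
tcp_pos: [477.9, -27.8, 252.1]
tcp_rot: [[1.0, 0.005, 0.002], [0.005, -1.0, 0.005], [0.002, -0.005, -1.0]]
ft_force: [0.3, 0.4, -0.9]
finger_gap: 55.9
clock: 23.58
tcp_pos: [478.0, -28.7, 385.5]
tcp_rot: [[1.0, 0.005, 0.007], [0.005, -1.0, 0.005], [0.007, -0.005, -1.0]]
ft_force: [-0.1, 0.6, 0.0]
finger_gap: 93.2
clock 23.5833 pos [477.98 -28.71 385.47] gap 93.21603092008552 F [-0.12  0.57  0.04] q [-0.14  0.33  0.1   2.18 -0.07  0.63 -1.55]
shift cm [ 21.38 -18.16   0.79] rotvec [-0.01 -0.01  0.  ]
```

```bash
python3 -m creep '[[[1,-0.8,0,0,0,0],[3.5,-3,0,0,0,0],[6.5,-5.5,0,0,0,0],[9.5,-8,0,0,0,0],[12.5,-10.6,0,0,0,0],[15.5,-13.2,0,0,0,0],[18.3,-15.6,0,0,0,0],[20.5,-17.4,0,0,0,0]]]'; python3 goto.py 691 154 320
```

```text
clock: 24.25
tcp_pos: [684.0, 150.2, 385.8]
tcp_rot: [[1.0, 0.007, 0.006], [0.007, -1.0, 0.006], [0.006, -0.006, -1.0]]
ft_force: [-0.8, -0.2, 0.8]
finger_gap: 92.9
clock 24.25 pos [684.04 150.15 385.82] gap 92.9456771436294 F [-0.8  -0.21  0.8 ] q [-0.36  0.59  0.11  1.69 -0.08  0.87 -1.78]
shift cm [ 0.66 -0.34  6.59] rotvec [-0.01 -0.01  0.01]
```

```bash
python3 -m creep '[[[0.3,-0.2,1,-0.006,-0.006,0.006],[0.6,-0.3,2.5,-0.006,-0.006,0.006],[0.6,-0.3,4.5,-0.006,-0.006,0.006],[0.6,-0.3,6,-0.006,-0.006,0.006],[0.6,-0.3,6.6,-0.006,-0.006,0.006],[0.6,-0.3,6.6,-0.006,-0.006,0.006]]]'; python3 goto.py 691 154 223
```

```text
clock: 24.75
tcp_pos: [689.2, 152.8, 316.8]
tcp_rot: [[1.0, 0.0, -0.005], [0.0, -1.0, -0.002], [-0.005, 0.002, -1.0]]
ft_force: [0.8, 0.9, 1.7]
finger_gap: 92.8
clock 24.75 pos [689.24 152.75 316.8 ] gap 92.82023188753203 F [0.82 0.92 1.7 ] q [-0.36  0.67  0.1   1.72 -0.09  0.76 -1.79]
shift cm [ 0.22 -0.14  9.38] rotvec [0.   0.01 0.  ]
```

```bash
python3 -m creep '[[[0.2,-0.1,1,0,0.004,0],[0.2,-0.1,3,0,0.004,0],[0.2,-0.1,5.3,0,0.004,0],[0.2,-0.1,7.3,0,0.004,0],[0.2,-0.1,8.7,0,0.004,0],[0.2,-0.1,9.3,0,0.004,0],[0.2,-0.1,9.4,0,0.004,0],[0.2,-0.1,9.4,0,0.004,0]]]'; python3 goto.py 691 154 223;python3 - <<'E'
from h import *
p,d=optics.camera("scene"); cv2.imwrite("pics/c10.png",cv2.resize(p[120:320,200:460],None,fx=3,fy=3,interpolation=cv2.INTER_CUBIC))
E
```

```text
clock: 25.42
tcp_pos: [691.0, 153.5, 223.1]
tcp_rot: [[1.0, 0.0, -0.001], [0.0, -1.0, -0.001], [-0.001, 0.001, -1.0]]
ft_force: [-0.0, 0.6, -0.3]
finger_gap: 92.7
clock 25.4167 pos [691.   153.49 223.1 ] gap 92.67892527063648 F [-0.03  0.62 -0.3 ] q [-0.35  0.79  0.08  1.76 -0.1   0.6  -1.78]
shift cm [-0.   -0.05  0.01] rotvec [0. 0. 0.]
```

View pics/c10.png

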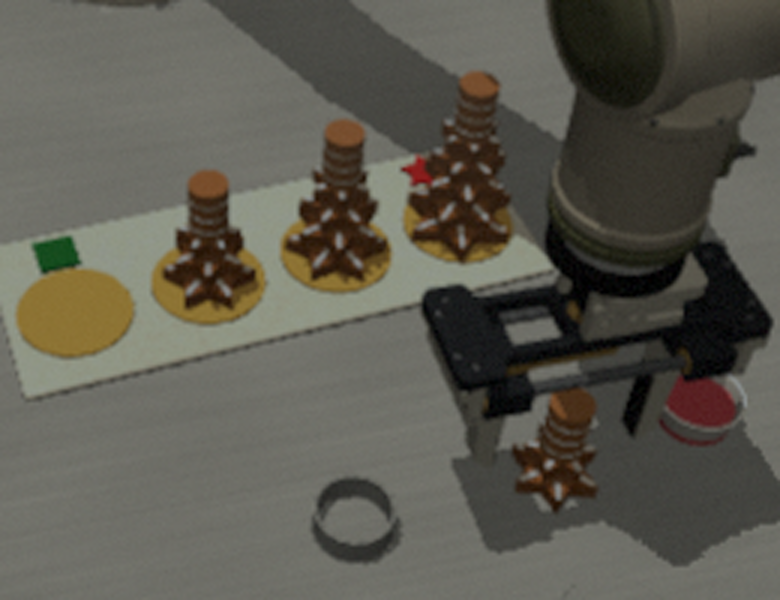

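Three trees stand on their discs. Tree2's column base (crop 565,445) is between the tips at (492,458) and (630,430). Close, lift and carry.

```bash
python3 -m creep '[[[0,0,0,0,0,0],[0,0,0,0,0,0],[0,0,0,0,0,0],[0,0,0,0,0,0],[0,0,0,0,0,0],[0,0,0,0,0,0],[0,0,0,0,0,0],[0,0,0,0,0,0]]]' 0.38 10; python3 -m creep '[[[0,0,0,0,0,0],[0,0,0,0,0,0],[0,0,0,0,0,0],[0,0,0,0,0,0],[0,0,0,0,0,0],[0,0,0,0,0,0]]]' 0 10; python3 -m creep '[[[0,0,0,0,0,0],[0,0,0,0,0,0],[0,0,0,0,0,0]]]' 0 25;  python3 -m creep '[[[0,0,-0.5,0,0,0],[0,0,-1.5,0,0,0],[0,0,-3.5,0,0,0],[0,0,-6,0,0,0],[0,0,-9.5,0,0,0],[0,0,-12.5,0,0,0],[0,0,-15,0,0,0],[0,0,-16,0,0,0]]]'; python3 goto.py 485.8 -127.4 390
```

```text
clock: 26.13
tcp_pos: [691.2, 153.6, 223.7]
tcp_rot: [[1.0, 0.0, 0.0], [0.0, -1.0, -0.001], [0.0, 0.001, -1.0]]
ft_force: [-0.3, -0.4, 1.2]
finger_gap: 44.1
clock: 26.63
tcp_pos: [691.1, 153.5, 223.6]
tcp_rot: [[1.0, 0.0, -0.0], [0.0, -1.0, -0.001], [-0.0, 0.001, -1.0]]
ft_force: [0.3, -0.3, -0.5]
finger_gap: 28.2
clock: 26.88
tcp_pos: [691.1, 153.5, 223.6]
tcp_rot: [[1.0, 0.0, -0.0], [0.0, -1.0, -0.001], [-0.0, 0.001, -1.0]]
ft_force: [-0.2, 0.1, -0.4]
finger_gap: 27.4
clock: 27.55
tcp_pos: [691.7, 153.6, 388.9]
tcp_rot: [[1.0, -0.0, 0.006], [-0.0, -1.0, 0.0], [0.006, -0.0, -1.0]]
ft_force: [0.3, 0.1, -0.4]
finger_gap: 27.9
clock 27.55 pos [691.74 153.58 388.88] gap 27.888298009699504 F [ 0.34  0.14 -0.35] q [-0.37  0.6   0.11  1.66 -0.08  0.88 -1.8 ]
shift cm [-20.59  28.1   -0.25] rotvec [-0.   -0.01 -0.  ]
```

```bash
python3 -m creep '[[[-0.3,1.2,0,0,0,0],[-1,4.4,0,0,0,0],[-2,8,0,0,0,0],[-3.5,11.5,0,0,0,0],[-5.5,14.8,0,0,0,0],[-8,17.8,0,0,0,0],[-10.5,20.6,0,0,0,0],[-13,23.2,0,0,0,0]]]'; python3 goto.py 485.8 -127.4 390
```

```text
clock: 28.22
tcp_pos: [559.3, -80.9, 386.8]
tcp_rot: [[1.0, -0.002, 0.004], [-0.002, -1.0, -0.0], [0.004, 0.0, -1.0]]
ft_force: [0.3, -0.8, 0.3]
finger_gap: 28.0
clock 28.2167 pos [559.3  -80.94 386.83] gap 28.01122747163193 F [ 0.31 -0.77  0.28] q [-0.03  0.43  0.11  1.99 -0.07  0.72 -1.46]
shift cm [-7.34  4.66 -0.34] rotvec [ 0. -0. -0.]
```

```bash
python3 -m creep '[[[-2.5,1.6,0,0,0,0],[-4.8,3.1,0,0,0,0],[-6.5,4.2,0,0,0,0],[-7.3,4.6,0,0,0,0],[-7.3,4.6,0,0,0,0],[-7.3,4.6,0,0,0,0]]]'; python3 goto.py 485.8 -127.4 231.6
```

```text
clock: 28.72
tcp_pos: [486.5, -126.7, 386.4]
tcp_rot: [[1.0, -0.002, 0.004], [-0.002, -1.0, -0.0], [0.004, 0.0, -1.0]]
ft_force: [-0.4, 0.9, -0.6]
finger_gap: 27.3
clock 28.7167 pos [ 486.51 -126.74  386.36] gap 27.291494158778416 F [-0.36  0.93 -0.64] q [ 0.06  0.36  0.11  2.13 -0.06  0.65 -1.36]
shift cm [-0.13  0.07 15.48] rotvec [ 0. -0. -0.]
```

```bash
python3 -m creep '[[[-0.1,0.05,1,0,0,0],[-0.1,0.05,3.5,0,0,0],[-0.1,0.05,6.5,0,0,0],[-0.1,0.05,9.5,0,0,0],[-0.1,0.05,12,0,0,0],[-0.1,0.05,14,0,0,0],[-0.1,0.05,14.8,0,0,0],[-0.1,0.05,15,0,0,0]]]';python3 - <<'E'
from h import *
p,d=optics.camera("scene"); cv2.imwrite("pics/c11.png",cv2.resize(p[120:270,160:400],None,fx=3.2,fy=3.2,interpolation=cv2.INTER_CUBIC))
E
python3 goto.py 485.8 -127.4 231.6
```

```text
clock: 29.38
tcp_pos: [486.9, -126.3, 234.5]
tcp_rot: [[1.0, -0.0, 0.002], [-0.0, -1.0, 0.001], [0.002, -0.001, -1.0]]
ft_force: [-0.1, 0.7, -0.4]
finger_gap: 27.8
clock 29.4333 pos [ 486.83 -126.58  235.31] gap 27.55850739355678 F [ 0.06 -0.28 -1.17] q [ 0.11  0.62  0.05  2.24 -0.1   0.29 -1.32]
shift cm [-0.1   0.08  0.37] rotvec [-0. -0. -0.]
```

View pics/c11.png

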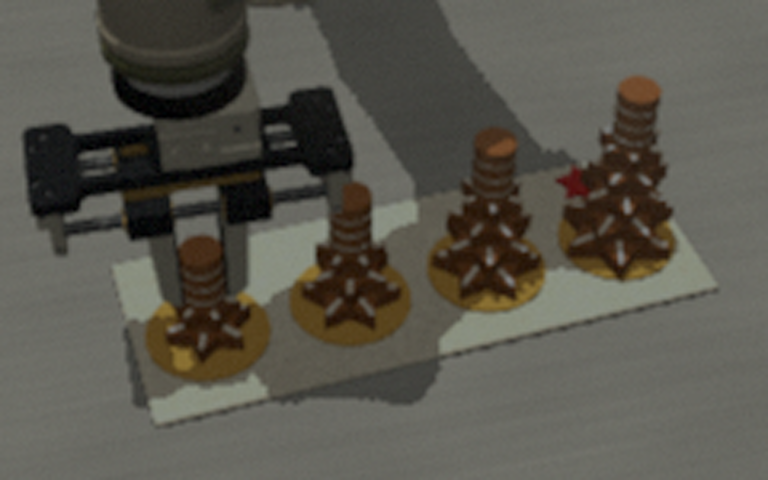

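Tree2 hangs over disc4 (crop 207,333) and the other three stand upright. Lower and release.

```bash
python3 -m creep '[[[-0.1,0.08,0.1,0,0,0],[-0.1,0.08,0.2,0,0,0],[-0.1,0.08,0.3,0,0,0],[-0.1,0.08,0.36,0,0,0],[-0.1,0.08,0.38,0,0,0],[-0.1,0.08,0.38,0,0,0]]]';python3 goto.py 485.8 -127.4 231.6
```

```text
clock: 29.93
tcp_pos: [485.9, -127.4, 231.9]
tcp_rot: [[1.0, -0.001, 0.003], [-0.001, -1.0, 0.0], [0.003, -0.0, -1.0]]
ft_force: [-0.2, 0.1, -0.8]
finger_gap: 27.9
clock 29.9333 pos [ 485.92 -127.4   231.88] gap 27.93447946302778 F [-0.17  0.13 -0.8 ] q [ 0.11  0.62  0.05  2.24 -0.1   0.28 -1.32]
shift cm [-0.01  0.    0.03] rotvec [-0. -0. -0.]
```

```bash
python3 -m creep '[[[0,0,0.02,0,0,0],[0,0,0.03,0,0,0]]]'; python3 -m creep '[[[0,0,0,0,0,0],[0,0,0,0,0,0],[0,0,0,0,0,0],[0,0,0,0,0,0],[0,0,0,0,0,0],[0,0,0,0,0,0],[0,0,0,0,0,0]]]' 0.6 10;python3 -m creep '[[[0,0,-0.5,0,0,0],[0,0,-1.5,0,0,0],[0,0,-3,0,0,0],[0,0,-5,0,0,0],[0,0,-8,0,0,0],[0,0,-11,0,0,0],[0,0,-14,0,0,0],[0,0,-16,0,0,0]]]'
python3 -m creep '[[[0.5,2,0,0,0,0],[1,5,0,0,0,0],[2,8.5,0,0,0,0],[3,12,0,0,0,0],[4,15.5,0,0,0,0],[5,19,0,0,0,0],[5.5,22,0,0,0,0],[6,24,0,0,0,0]]]'
python3 -m creep '[[[0,2,0,0,0,0],[0,4.5,0,0,0,0],[0,7,0,0,0,0],[0,8.5,0,0,0,0],[0,9,0,0,0,0],[0,9,0,0,0,0]]]'
python3 - <<'E'
from h import *
S,_=optics.camera("scene");T,_=optics.camera("top"); cv2.imwrite("pics/scene12.png",S);cv2.imwrite("pics/top12.png",T)
cv2.imwrite("pics/c12.png",cv2.resize(T[180:280,170:370],None,fx=4,fy=4,interpolation=cv2.INTER_CUBIC))
for n,im in(("top",T),("scene",S)):
  for c,s in blobs(im,(7,140,60),(18,255,255),60,300)[0]: print(n,c,s[2:])
D=[(460.8,171),(469.3,71.4),(477.7,-27.9),(485.8,-127.4)]
for i,h in((0,144),(1,124),(2,104),(3,84)):
  print(i+1,"expected",*[proj(n,[D[i][0],D[i][1],h]) for n in("top","scene")])
E
```

```text
clock: 30.1
tcp_pos: [486.0, -127.4, 231.8]
tcp_rot: [[1.0, -0.001, 0.004], [-0.001, -1.0, 0.0], [0.004, -0.0, -1.0]]
ft_force: [1.1, -0.0, -0.5]
finger_gap: 27.6
clock: 30.68
tcp_pos: [485.9, -127.5, 231.8]
tcp_rot: [[1.0, -0.001, 0.004], [-0.001, -1.0, 0.0], [0.004, -0.0, -1.0]]
ft_force: [-0.9, 0.6, -0.9]
finger_gap: 55.5
clock: 31.35
tcp_pos: [485.1, -127.6, 395.4]
tcp_rot: [[1.0, -0.001, 0.007], [-0.001, -1.0, -0.0], [0.007, -0.0, -1.0]]
ft_force: [-0.3, -0.5, 0.0]
finger_gap: 55.7
clock: 32.02
tcp_pos: [544.1, -371.1, 396.8]
tcp_rot: [[1.0, -0.004, 0.007], [-0.004, -1.0, -0.002], [0.007, 0.002, -1.0]]
ft_force: [-0.3, -1.0, -0.1]
finger_gap: 55.8
clock: 32.52
tcp_pos: [543.2, -461.9, 397.2]
tcp_rot: [[1.0, -0.005, 0.007], [-0.005, -1.0, -0.002], [0.007, 0.002, -1.0]]
ft_force: [-0.1, -0.9, 0.1]
finger_gap: 55.6
top [538.74  12.27] [15 14 88]
top [539.47  37.44] [ 15  14 113]
top [449.79  55.38] [27 12 91]
top [421.66  62.17] [27 12 98]
top [538.38  62.27] [13 14 64]
top [410.1   77.02] [ 35  17 177]
top [377.82  79.64] [ 26  14 221]
top [539.26  88.9 ] [14 12 61]
top [290.46 224.4 ] [ 21  20 164]
top [336.34 221.26] [ 18  14 126]
top [244.61 228.04] [ 16  21 156]
top [197.98 230.45] [ 15  14 148]
scene [359.48 148.3 ] [12  8 77]
scene [314.49 164.45] [12  9 87]
scene [268.93 181.34] [13 10 99]
scene [221.42 199.38] [ 14  10 106]
scene [284.93 374.59] [ 30  21 113]
1 expected [[198.03 230.94]] [[360.63 146.98]]
2 expected [[246.09 227.57]] [[315.36 163.77]]
3 expected [[292.46 224.35]] [[269.37 180.81]]
4 expected [[337.44 221.37]] [[222.37 198.09]]
```

View pics/scene12.png

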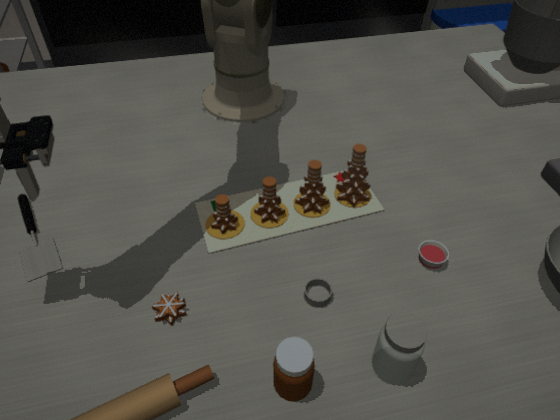

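View pics/c12.png

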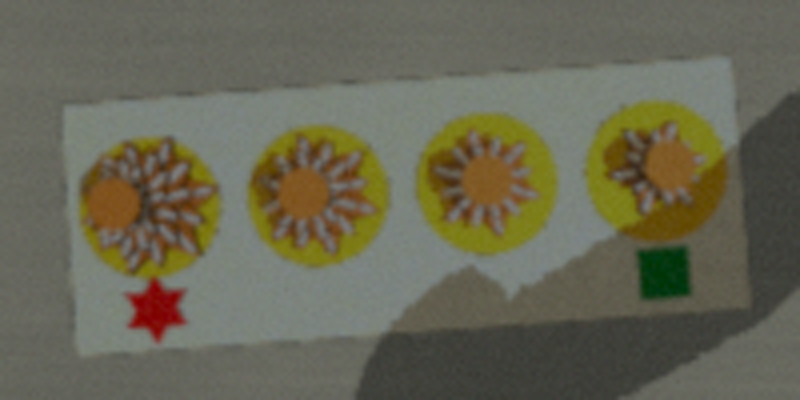

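All four trees stand upright and centred. In the top crop, tree2's star is at about (655,168) on a disc centred at (656,170), and tree4's is at (318,193) on (319,195). The column tops are within about 2 px of where they should be, and the arm is clear.

```bash
python3 - <<'E'
from cell import job, telemetry
print(telemetry.read_state()["clock"]); print(job.sign_off())
E
```

```text
32.6167
the job is handed in; nothing more can be done
None
```

All four gingerbread trees are standing upright on their discs in height order, and I handed the job in at 32.6 s of the 112 s allowed. From the red star to the green square they are 136 mm on disc1, 116 mm on disc2, 96 mm on disc3 and 76 mm on disc4. All are released, with the arm well clear.

- **Last checks:** Pictures from both cameras show every tree upright. The column tops are within about 2 px (roughly 4 mm) of their expected positions, and the lowest stars are centred on the discs by eye. The wrist force readings I saw stayed under 3 N.
- **Disagreements:** The two cameras differed by about 2–4 mm on the disc positions, so I used the average. In the last top view, the column-top readings for trees 4 and 3 may be blurred by the gold discs, so I judged those two mainly from the scene camera and their base stars.
- **Not checked:** I did not take a second picture after the final pair to confirm the trees were motionless. Trees 5, 4 and 3 had been standing unmoved since they were placed.

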